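# Test the stand's safety switch, then hold the blue pipette upright over the beaker

### The arm

A 7-joint arm with a two-finger parallel gripper is mounted at the origin on a cart in front of the work surface, level with it; the furniture and walls round the work are solid. World frame = base frame: x ahead of the robot, y to its left, z up, the work surface at z = 0. Lengths are in m, angles in rad, forces in N, time in s.
With the tool pointing down it reaches from about 0.4 to 0.85 m from the base axis. Payload 6.9 kg.
Tool frame: the origin (TCP) lies at the very end of the fingers, on their centre line; the grasp point (between the pads) lies 19 mm behind it; z points along the fingers, y is the line along which they close (so a half turn about z gives the same grasp; the last joint's range is limited). The gripper opens to 85 mm and grips with 20 to 120 N. Pads are 22 mm wide; open, the fingers measure 114 mm over their backs; the gripper's body (76 mm by 85 mm) begins 54 mm behind the grasp point. The pads swing forward as they close: fully open they stand 13 mm farther back than shut.
Start: joints at [1.236, 0.507, -0.238, 1.5, 0.126, 1.149, -0.155], TCP at [0.267, -0.565, 0.231] pointing down, gripper open.
Joint ranges: [-3.08, 3.08], [-0.24, 2.05], [-1.43, 1.35], [0, 2.5], [-1.52, 4.66], [0.17, 1.96], [-2.89, 2.89]. Speed limits (rad/s): [2.39, 2.39, 3.14, 3.14, 3.14, 3.14, 3.14].

### API

Orientations are given as a unit quaternion [x, y, z, w].
In Python, from bench import ctrl, cams gives the robot as it stands.
- The arm moves only by the shell command python3 -m pendant 'ROWS'. ROWS is JSON, a list of rows, each an object of numbers: "claw": the finger opening in cm, from 0 to 8.54; "x", "y", "z": the shift along the tool's x, y, z in cm; "yaw": the turn about the tool's z in degrees. In form: [{"claw": .., "x": .., "y": .., "z": .., "yaw": ..}, ...]. A call has exactly 10 rows; each row is the pose to reach, as a shift and turn from the pose commanded when the call began, along the tool's axes at that moment; what a row does not reach only later rows make up. A row lasts 1/12 s, in which the tool goes at most 41.7 mm and 7.16 degrees, less where a joint would pass 70% of its speed; a pose out of reach is approached as far as the arm can. A call with a gripper value outside its range is refused whole. The fingers move at their own pace and stop on an object; the grip force is fixed at half the most. Time passes only in rows, so rows that repeat a pose let the fingers close, or fill a call up. It gives the time, the measured TCP pose, the force, the opening and the grip force at its end, in the units of the state.
- ctrl.observe(): the state, without advancing time (a new reading comes with each control period).
- cams.get_image(name): name is "side" or "top"; returns the picture (420x560x3 uint8, blue, green, red); there is no depth.
- cams.calibration(name): a dict with "intrinsics" (3x3 intrinsics, pixels), "dist_coeffs" ([k1, k2, p1, p2, k3] as OpenCV has them; the pictures are not rectified), "pose" (4x4, takes a point from camera to world coordinates). Camera axes: x right, y down, z forward; pixel columns grow to the right and rows downward; lengths in m; the calibration is good to about 2 mm. A picture is of the moment at which its call begins. calibration takes no time and is no camera call.
- ctrl.close_job(): hands the job in; it is judged then, once.
Trained networks look in the newest picture that a camera, given by its name, has taken for a name from the list of things; names that differ only in an ending like _2 or _b are one class to them, and where a whole thing is asked for, a point or a joint stands for the part that bears it (a point fixed in the world has none). Each returns a list of dicts, best first, with "score" (0 to 1); they miss things now and then, are a little off and sometimes report something else, mostly with a low value. They report only what shows in the picture. A call takes as long as a camera call. They do not tell look-alikes from the thing itself.
- cams.cut_out(camera, name): "mask" (420x560 bool, what is visible of it) and "uv" ([column, row] in pixels, amid what is visible of it).
The state is a dict: "time": time; "joint_pos": joint angles; "qd": joint speeds; "joint_efforts": joint torques, N m; "eef_pos": TCP position; "orientation": TCP orientation; "force": force on the tool from outside, world axes, zero at the start; "moment": the same for the moment, N m; "finger_gap": finger opening in m; "grasp_force": force on a finger pad.
Only numpy, scipy, OpenCV 4.12 (cv2) and the standard library are available. Lean on these libraries where they do the work, as an engineer would, in place of code of your own. Each camera call takes 0.05 s, during which the arm holds its last target. There are 200 camera calls.

### The job

Before using the rechargeable pipettes, test the safety switch of their charging stand: press the yellow test button so that the red-tipped lever drops, then lift the lever fully back up. Then draw the pipette with the blue top (not the yellow one) out of its holster and hold it upright, tip down, over the mouth of the glass beaker with its tip a few centimetres above the rim, touching neither the beaker nor the stand. Finish while holding it still there; leave the other pipette in its holster and do not shift the beaker or the things around.

Things in the scene. Friction and masses are not known exactly. Their poses are not given: they have to be found in the camera images.
- stand: Charging stand, fixed: grey slab 180 x 340 x 18 mm (x, y, z). Origin at the centre of its underside, on the table; x points away from the robot at yaw 0, y left. At its -y end a white housing (x -70 to +60, y -165 to -41, top at z 45 mm) carries the lever (hinge axis along y at x -5, y -75, z 36 mm) and the button (x -5, y -137 mm). Two holsters at y +10 and +110 mm.
- holster_left (a point): Mouth of the left white holster (stand y +110 mm): a square sleeve 20 x 19 mm inside, walls 4 mm, leaning 45 degrees, so that the pipette's top end is up and towards the stand's +x. It encloses the lowest 57 mm of the shaft; above it a rib 22 mm wide bears the pipette's back. Draw the pipette out along its own length, at least 60 mm obliquely up and to the stand's +x.
- holster_right (a point): Mouth of the other holster (stand y +10 mm), the same.
- test_button_top (a point): Centre of the top of the round yellow test button, diameter 28 mm, 56.5 mm above the table; pressed straight down, 7 mm to its stop; springs back. Takes 1.5 N at first and 5 N at the stop; the lever trips at 4 to 5 mm, so press it right down.
- test_button (a joint): Travel of the test button in m: 0 released, 0.007 fully down.
- breaker_lever (a joint): Angle of the lever, rad: 0 = up (on; leaning 0.22 rad past vertical to the stand's +x, held by its weight), 0.82 = dropped (leaning 0.60 rad from vertical to the stand's -x). Pushed past vertical towards +x (below 0.22) it falls home by itself; it turns easily (under 1 N at the tip). It stays up only with the button released.
- lever_tip (a point): Middle of the lever's end, 67 mm from the hinge axis: a black bar 11 mm wide, 7 mm thick, with a red tip 20 mm wide (stand's y), 11 mm thick, 16 mm long. Dropped, it is about 91 mm above the table and can be pushed up and over towards the stand's +x from in front of it (let the finger rise with it, else it may jam).
- blue_pipette: Pipette with blue plunger top, white body, 235 mm long, 0.06 to 0.13 kg; in either holster. y runs along it to the plunger top (up when upright, tip down), x across it, level in the holster, z out of its front. Origin on its flat back, 117 mm from the tip end. Handle: y -20 to +94 mm, x -13 to +15, z 0 to 26 mm. Shaft: y -117 to -20 mm, 14 mm wide, 16 mm thick.
- blue_pipette_handle (a point): Point in the middle of the blue pipette's handle, 55 mm from its origin towards the top, 172 mm from the tip: a good place to grip across its 28 mm width.
- blue_pipette_tip (a point): Middle of the tip end of the blue pipette. 
- yellow_pipette: The same kind of pipette with yellow plunger top, in the other holster, 100 mm beside the blue one; leave it there. Origin and axes as for the blue one.
- beaker: Clear glass beaker, 55 mm outer diameter, 70 mm high, standing on the table; origin at the centre of its underside, rim 70 mm above it. To the left or to the right of the stand.
- stain_bottle: White bottle with black cap, 48 mm diameter, 98 mm high, on the other side of the stand; origin at the centre of its underside. Bystander.
- tip_box: Blue pipette tip box, 100 x 130 x 72 mm; origin at the centre of its underside. Bystander.
- ethanol_bottle: White bottle with red cap, 68 mm diameter, 150 mm high; origin at the centre of its underside. Bystander.
- slide_box: Green slide box, 100 x 175 x 36 mm, behind the stand; origin at the centre of its underside. Bystander.
- petri: Flat clear petri dish, 91 mm diameter, 15 mm high, behind the stand; origin at the centre of its underside. Bystander.
- tape: Roll of tan tape lying flat, 104 mm diameter, 25 mm high; origin at the centre of its underside. Bystander.
- marker: Red marker pen lying flat, 136 mm long, 14 mm thick; origin at the centre of its underside. Bystander.
Not all that is in view belongs to the job. Leave any purple or turquoise look-alike of the beaker alone.

How it is judged:
On the way, in this order (a step that is already met when the one before it is completed fails the run):
1. the test button is pressed (value of joint test_button above 0.003 m).
2. the lever has dropped (value of joint breaker_lever above 0.65 rad), for 0.1 s.
3. the button is released and the lever is back up (value of joint breaker_lever below 0.08 rad and value of joint test_button below 0.002 m), for 0.2 s.
4. the blue pipette is drawn out of its holster (distance of blue_pipette_tip from where it was at the start of the episode above 0.055 m and contact force between the fingers and blue_pipette above 0.5 N and contact force between stand and blue_pipette below 0.05 N), for 0.1 s.
At the end, for the whole second after the job is handed in: Gripper holds the blue pipette still, within 12 degrees of upright, tip down, within 25 mm of the beaker axis, 10 to 85 mm above its rim, touching neither stand nor beaker; lever up (below 0.08 rad), button released; yellow pipette within 15 mm, beaker within 20 mm of its start, upright (all of step 3 and angle between blue_pipette's own y axis and vertical below 0.21 rad and horizontal distance between blue_pipette_tip and beaker below 0.025 m and height (world z) of blue_pipette_tip between 0.08 and 0.155 m and linear speed of blue_pipette below 0.02 m/s and contact force between the fingers and blue_pipette above 1 N and contact force between each of stand, beaker and blue_pipette below 0.05 N and distance of yellow_pipette from where it was at the start of the episode below 0.015 m and distance of beaker from where it was at the start of the episode below 0.02 m and angle between beaker's own z axis and vertical below 0.1 rad); the arm keeps its last pose, push and grip.
It fails at once if the yellow pipette is moved more than 15 mm (distance of yellow_pipette from where it was at the start of the episode above 0.015 m).
It fails at once if the beaker or another bystander (bottles, boxes, petri dish, tape, marker) is shifted more than 20 mm (distance of any of beaker, stain_bottle, tip_box, ethanol_bottle, slide_box, petri, tape, marker from where it was at the start of the episode above 0.02 m).
It also fails if it takes over 64 s, if anything falls off the work surface, if the arm or the gripper's body presses on something with over 40 N, if the wrist force passes 120 N, or if a joint passes its speed limit or range.

## Working session

There is one attempt and no reset: what is moved stays moved. The work goes in short steps, Python scripts to look and compute and a shell command to move; the robot and the scene stay as the last step left them, time stands still between calls to the robot, and variables do not carry over. Pictures are saved under pics/ and viewed, at most 13 in all, crops included, and the job is handed in when it is done.

```bash
ls; mkdir -p pics
python3 - <<'E'
from bench import ctrl,cams
import cv2
s=ctrl.observe();print(s)
for n in("side","top"):
    cv2.imwrite(f"pics/{n}0.png",cams.get_image(n))
    c=cams.calibration(n);print(n,c)
E
```

```text
pics
{'time': 0.0, 'joint_pos': array([ 1.23547612,  0.50834172, -0.23751614,  1.50114057,  0.1257157 ,
        1.1488974 , -0.15482052]), 'qd': array([-0.00064804,  0.00117885, -0.00106283,  0.00134726, -0.00054502,
       -0.00100777,  0.00019166]), 'joint_efforts': array([-1.07573607e-03, -6.20601797e+01, -2.18665771e+00, -2.49653023e+01,
        1.27743024e-02,  1.21162986e-02,  9.64527572e-06]), 'eef_pos': array([ 0.26638058, -0.56483155,  0.23042429]), 'orientation': array([ 9.75807852e-01,  2.18628060e-01, -2.21657763e-04, -8.70285980e-04]), 'force': array([-0.35114037,  0.67075389, -0.48543947]), 'moment': array([-0.00739119,  0.00405065,  0.05519783]), 'grasp_force': 0.0, 'finger_gap': 0.0853998744094159}
side {'intrinsics': array([[541.032545  ,   0.        , 283.79020613],
       [  0.        , 541.032545  , 212.10554261],
       [  0.        ,   0.        ,   1.        ]]), 'dist_coeffs': array([-0.06467109,  0.        ,  0.        ,  0.        ,  0.        ]), 'pose': array([[-0.05423355, -0.51389051,  0.85613974, -0.84401404],
       [-0.99852305,  0.03068422, -0.04483512,  0.03268823],
       [-0.00322964, -0.85730684, -0.51479564,  0.95979951],
       [ 0.        ,  0.        ,  0.        ,  1.        ]])}
top {'intrinsics': array([[447.48168357,   0.        , 285.26618387],
       [  0.        , 447.48168357, 212.32005039],
       [  0.        ,   0.        ,   1.        ]]), 'dist_coeffs': array([2.07378681e-05, 0.00000000e+00, 0.00000000e+00, 0.00000000e+00,
       0.00000000e+00]), 'pose': array([[-0.12007107, -0.94322986,  0.30967784,  0.04034508],
       [-0.9927635 ,  0.11348514, -0.03926531,  0.02628108],
       [ 0.00189238, -0.31215148, -0.95003046,  1.62315189],
       [ 0.        ,  0.        ,  0.        ,  1.        ]])}
```

View pics/side0.png

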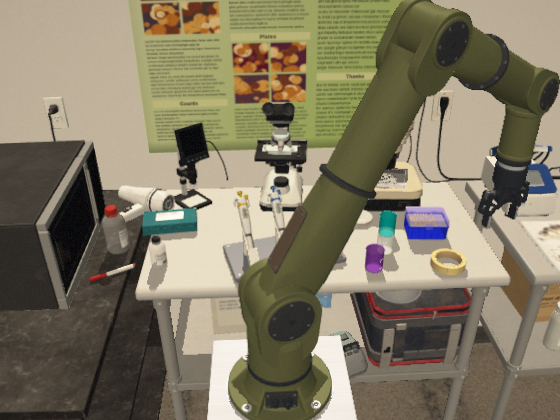

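View pics/top0.png

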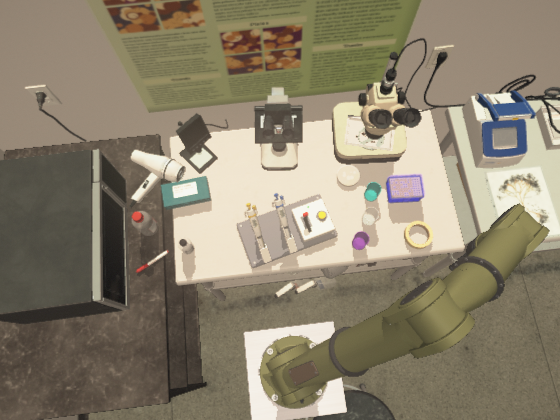

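Top view: stand around (288,232), yellow pipette left (252,210), blue right (278,200), button (321,215), lever (307,218). The beaker is at (368,218), between the turquoise (372,192) and purple (360,241) look-alikes.

```bash
cat > h.py <<'E'
import numpy as np,cv2
from bench import ctrl,cams
from scipy.spatial.transform import Rotation as R
def ray(cam,uv):
    c=cams.calibration(cam);P=c["pose"]
    n=cv2.undistortPoints(np.array([[uv]],float),c["intrinsics"],c["dist_coeffs"])[0,0]
    return P[:3,3],P[:3,:3]@np.r_[n,1]
def at(cam,uv,z):
    o,d=ray(cam,uv);return o+d*(z-o[2])/d[2]
def proj(cam,p):
    c=cams.calibration(cam);T=np.linalg.inv(c["pose"])
    return cv2.projectPoints(np.atleast_2d(p).astype(float),cv2.Rodrigues(T[:3,:3])[0],T[:3,3],c["intrinsics"],c["dist_coeffs"])[0][:,0]
def find(cam,name):
    return cams.cut_out(cam,name)
E
python3 - <<'E'
from h import *
im=cams.get_image("top")
cv2.imwrite("pics/crop1.png",cv2.resize(im[170:280,220:400],None,fx=4.4,fy=4.4,interpolation=cv2.INTER_CUBIC))
for n,z in [("stand",.02),("test_button_top",.0565),("lever_tip",.1),("blue_pipette",.1),("yellow_pipette",.1),("beaker",.035),("blue_pipette_handle",.12),("stain_bottle",.05),("holster_left",.06),("holster_right",.06)]:
    for d in find("top",n)[:3]:
        ys,xs=np.where(d["mask"]);print(n,round(d["score"],2),np.round(d["uv"],1),len(xs),xs.min(),xs.max(),ys.min(),ys.max(),at("top",d["uv"],z).round(3))
E
```

```text
stand 0.75 [293.4 230.2] 3702 238 336 194 266 [ 0.49  -0.062  0.02 ]
test_button_top 0.47 [322.8 215.1] 51 318 325 212 218 [ 0.524 -0.174  0.056]
lever_tip 0.5 [280.6 211.1] 285 273 291 194 237 [ 0.543 -0.021  0.1  ]
lever_tip 0.5 [255.4 221.4] 302 247 263 204 246 [0.516 0.073 0.1  ]
lever_tip 0.49 [308. 215.] 30 303 308 213 220 [ 0.517 -0.116  0.1  ]
blue_pipette 0.63 [281.5 208. ] 262 273 290 193 236 [ 0.555 -0.025  0.1  ]
yellow_pipette 0.85 [257.5 223.4] 262 247 263 207 246 [0.507 0.066 0.1  ]
yellow_pipette 0.42 [422.2 229.3] 346 404 432 221 248 [ 0.416 -0.51   0.1  ]
beaker 0.64 [366.2 216.4] 232 362 378 207 225 [ 0.506 -0.337  0.035]
beaker 0.56 [363.1 240.6] 228 353 368 232 249 [ 0.416 -0.309  0.035]
beaker 0.52 [372.6 192.8] 211 365 381 182 200 [ 0.596 -0.377  0.035]
blue_pipette_handle 0.9 [281.6 212. ] 407 272 292 192 238 [ 0.533 -0.023  0.12 ]
blue_pipette_handle 0.73 [294.2 232.2] 4002 237 336 194 267 [ 0.454 -0.058  0.12 ]
blue_pipette_handle 0.69 [153.4 262.6] 127 137 168 250 272 [0.405 0.432 0.12 ]
stain_bottle 0.66 [186.3 249.2] 211 177 193 238 254 [0.457 0.332 0.05 ]
holster_left 0.62 [287.8 230.9] 3902 237 336 194 267 [ 0.478 -0.039  0.06 ]
holster_left 0.28 [186.6 246.8] 229 178 194 238 255 [0.463 0.328 0.06 ]
holster_right 0.93 [289.2 229.8] 3835 237 337 195 267 [ 0.482 -0.044  0.06 ]
```

View pics/crop1.png

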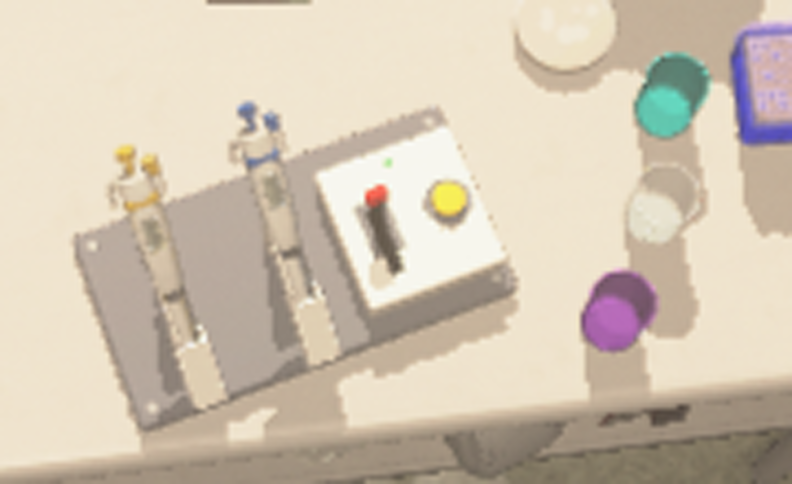

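Crop: blue pipette is in the right-hand holster (blue top at (260,125)), yellow on the left; button at (450,198), lever's red tip at (377,195), glass beaker rim around (668,195) with base at (655,218).

```bash
cat >> h.py <<'E'
def c2p(c): return (np.array(c,float)+.5)/4.4-.5+[220,170]
E
python3 - <<'E'
from h import *
from scipy.optimize import least_squares
L=np.array([[.09,.17,.018],[-.09,.17,.018],[.09,-.17,.018],[-.09,-.17,.018],[.06,-.041,.045],[.06,-.165,.045],[-.07,-.165,.045],[-.07,-.041,.045],[-.005,-.137,.0565]])
C=c2p([[76,238],[142,424],[437,108],[517,278],[317,180],[445,127],[508,258],[372,308],[450,198]])
def W(p,q): return R.from_euler("z",p[2]).apply(q)+[p[0],p[1],0]
f=lambda p:(proj("top",W(p,L))-C).ravel()
r=least_squares(f,[.48,-.05,.2],loss="soft_l1");print(r.x,np.round(f(r.x).reshape(-1,2),1))
p=r.x
print("button",W(p,[-.005,-.137,.0565]),"hinge",W(p,[-.005,-.075,.036]))
print("beaker rim",at("top",c2p([668,195]),.07),"base",at("top",c2p([655,218]),.0), "purple",at("top",c2p([612,323]),0),"turq",at("top",c2p([664,112]),0))
print("bluetop",W(p,[.09,.01,.17]), [np.round(at("top",c2p([262,140]),z),3) for z in (.15,.18,.2)])
E
```

```text
[ 0.49753278 -0.03659938  0.25189743] [[-1.5 -0.3]
 [-0.   1.8]
 [ 0.3 -1.6]
 [ 0.8  2.1]
 [-0.8 -1.7]
 [ 0.9 -1. ]
 [ 0.3  0.2]
 [-0.1  0.8]
 [-0.2 -0.2]]
button [ 0.52683672 -0.17052204  0.0565    ] hinge [ 0.51138372 -0.11047868  0.036     ]
beaker rim [ 0.50289755 -0.34946484  0.07      ] base [ 0.50450171 -0.35149253  0.        ] purple [ 0.4168354  -0.29864759  0.        ] turq [ 0.59978127 -0.37669901  0.        ]
bluetop [ 0.58220008 -0.00448319  0.17      ] [array([ 0.563, -0.018,  0.15 ]), array([ 0.552, -0.017,  0.18 ]), array([ 0.545, -0.017,  0.2  ])]
```

```bash
python3 -m pendant '[{"claw":0,"x":4,"y":-2.5,"z":0,"yaw":5},{"claw":0,"x":8,"y":-5,"z":0,"yaw":10.8},{"claw":0,"x":12,"y":-7.4,"z":0,"yaw":10.8},{"claw":0,"x":16,"y":-9.8,"z":0,"yaw":10.8},{"claw":0,"x":20,"y":-12.2,"z":0,"yaw":10.8},{"claw":0,"x":24,"y":-14.6,"z":0,"yaw":10.8},{"claw":0,"x":28,"y":-17.1,"z":0,"yaw":10.8},{"claw":0,"x":32,"y":-19.5,"z":0,"yaw":10.8},{"claw":0,"x":36,"y":-22,"z":0,"yaw":10.8},{"claw":0,"x":40.3,"y":-24.6,"z":3,"yaw":10.8}]'
python3 -m pendant '[{"claw":0,"x":0,"y":0,"z":0,"yaw":0},{"claw":0,"x":0,"y":0,"z":0,"yaw":0},{"claw":0,"x":0,"y":0,"z":0,"yaw":0},{"claw":0,"x":0,"y":0,"z":0,"yaw":0},{"claw":0,"x":0,"y":0,"z":0,"yaw":0},{"claw":0,"x":0,"y":0,"z":0,"yaw":0},{"claw":0,"x":0,"y":0,"z":0,"yaw":0},{"claw":0,"x":0,"y":0,"z":0,"yaw":0},{"claw":0,"x":0,"y":0,"z":0,"yaw":0},{"claw":0,"x":0,"y":0,"z":0,"yaw":0}]'
```

```text
time: 1.48
eef_pos: [0.4968, -0.217, 0.2211]
orientation: [0.992, 0.126, 0.002, 0.001]
force: [1.3, -1.2, 0.1]
finger_gap: 0.0001
grasp_force: 0.0
time: 2.32
eef_pos: [0.4946, -0.2189, 0.219]
orientation: [0.992, 0.126, 0.0, 0.0]
force: [-0.1, -0.9, -0.1]
finger_gap: -0.0
grasp_force: 0.0
```

```bash
python3 -m pendant '[{"claw":0,"x":2,"y":-2,"z":2,"yaw":0},{"claw":0,"x":4.3,"y":-3.9,"z":5,"yaw":0},{"claw":0,"x":4.3,"y":-3.9,"z":8,"yaw":0},{"claw":0,"x":4.3,"y":-3.9,"z":11,"yaw":0},{"claw":0,"x":4.3,"y":-3.9,"z":13.4,"yaw":0},{"claw":0,"x":4.3,"y":-3.9,"z":13.4,"yaw":0},{"claw":0,"x":4.3,"y":-3.9,"z":13.4,"yaw":0},{"claw":0,"x":4.3,"y":-3.9,"z":13.4,"yaw":0},{"claw":0,"x":4.3,"y":-3.9,"z":13.4,"yaw":0},{"claw":0,"x":4.3,"y":-3.9,"z":13.4,"yaw":0}]'
python3 - <<'E'
from h import *
a=cams.get_image("side")[180:300,200:380];b=cams.get_image("top")[170:290,220:400]
print(proj("top",ctrl.observe()["eef_pos"]),proj("side",ctrl.observe()["eef_pos"]))
cv2.imwrite("pics/c2.png",cv2.resize(np.hstack([a,b]),None,fx=2.2,fy=2.2,interpolation=cv2.INTER_CUBIC))
E
```

```text
time: 3.15
eef_pos: [0.5275, -0.1706, 0.0867]
orientation: [0.992, 0.126, 0.001, 0.001]
force: [0.0, -0.2, -0.2]
finger_gap: -0.0002
grasp_force: 0.0
[[322.32368123 211.83614795]] [[327.30907484 224.70901417]]
```

View pics/c2.png

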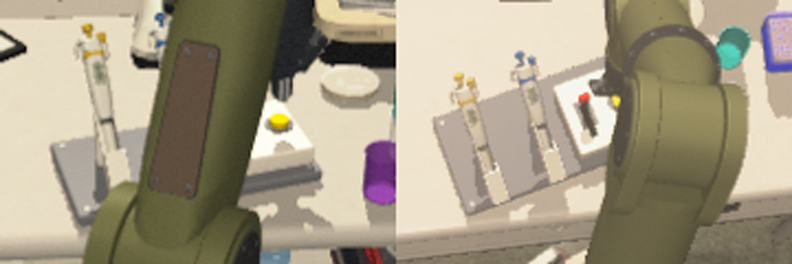

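Side crop: fingertip is directly above the yellow button (full-image (327,235)); yellow pipette is also seen, blue hidden by the arm.

```bash
python3 - <<'E'
from h import *
for c in("side",):
    d=find(c,"test_button_top");print([(round(e["score"],2),e["uv"],at(c,e["uv"],.0565).round(4)) for e in d[:2]])
im=cams.get_image("side");hsv=cv2.cvtColor(im,cv2.COLOR_BGR2HSV)
m=cv2.inRange(hsv,(20,150,120),(35,255,255));m[:, :310]=0;m[:,345:]=0;m[:225]=0;m[250:]=0
ys,xs=np.where(m);print(xs.mean(),ys.mean(),xs.min(),xs.max(),ys.min(),ys.max(),at("side",(xs.mean(),ys.mean()),.0545))
E
python3 -m pendant '[{"claw":0,"x":0,"y":0,"z":1,"yaw":0},{"claw":0,"x":0,"y":0,"z":2,"yaw":0},{"claw":0,"x":0,"y":0,"z":2.6,"yaw":0},{"claw":0,"x":0,"y":0,"z":3,"yaw":0},{"claw":0,"x":0,"y":0,"z":3.4,"yaw":0},{"claw":0,"x":0,"y":0,"z":3.8,"yaw":0},{"claw":0,"x":0,"y":0,"z":3.9,"yaw":0},{"claw":0,"x":0,"y":0,"z":3.9,"yaw":0},{"claw":0,"x":0,"y":0,"z":3.9,"yaw":0},{"claw":0,"x":0,"y":0,"z":3.9,"yaw":0}]'
```

```text
[(0.45, [325.1, 235.5], array([ 0.5135, -0.1633,  0.0565]))]
326.5 234.65217391304347 323 330 232 238 [ 0.52089708 -0.16852558  0.0545    ]
time: 4.18
eef_pos: [0.5259, -0.1701, 0.049]
orientation: [0.992, 0.126, -0.0, 0.001]
force: [-11.6, 3.2, 39.6]
finger_gap: 0.0001
grasp_force: 19.0
```

```bash
python3 -m pendant '[{"claw":0,"x":0,"y":0,"z":-2,"yaw":0},{"claw":0,"x":0,"y":0,"z":-4,"yaw":0},{"claw":0,"x":0,"y":0,"z":-7,"yaw":0},{"claw":0,"x":-2,"y":-1,"z":-9,"yaw":0},{"claw":0,"x":-5,"y":-1,"z":-9,"yaw":0},{"claw":0,"x":-8,"y":-3,"z":-9,"yaw":0},{"claw":0,"x":-8.2,"y":-6.2,"z":-9,"yaw":0},{"claw":0,"x":-8.2,"y":-6.2,"z":-9,"yaw":0},{"claw":0,"x":-8.2,"y":-6.2,"z":-9,"yaw":0},{"claw":0,"x":-8.2,"y":-6.2,"z":-9,"yaw":0}]'
python3 - <<'E'
from h import *
s=ctrl.observe()
p=R.from_euler("z",-.2519).apply(s["eef_pos"]-[.4975,-.0366,0]);print("local",p)
a=cams.get_image("side")[180:300,200:380];b=cams.get_image("top")[170:290,220:400]
for c in("side","top"):
  print(c,[(round(e["score"],2),e["uv"],at(c,e["uv"],.091).round(4),e["mask"].sum()) for e in find(c,"lever_tip")[:4]])
cv2.imwrite("pics/c3.png",cv2.resize(np.hstack([a,b]),None,fx=2.2,fy=2.2,interpolation=cv2.INTER_CUBIC))
E
```

```text
time: 5.02
eef_pos: [0.4324, -0.1308, 0.1361]
orientation: [0.992, 0.126, 0.001, 0.0]
force: [1.1, -0.5, -0.4]
finger_gap: -0.0001
grasp_force: 0.0
local [-0.08648665 -0.07504541  0.13612417]
side [(0.16, [243.8, 215.4], array([0.5885, 0.0815, 0.091 ]), np.int64(526))]
top []
```

View pics/c3.png

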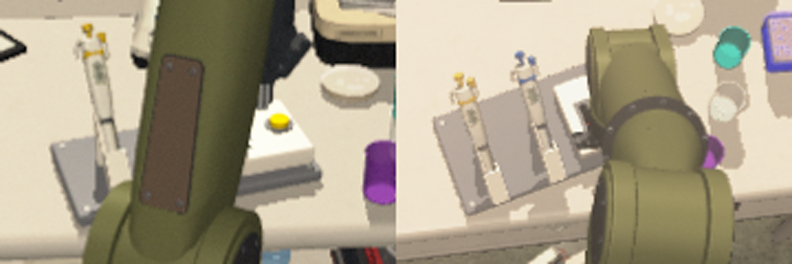

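Lever is hidden behind the arm; the button has sprung back. Go ahead by geometry.

```bash
python3 -m pendant '[{"claw":0,"x":0,"y":0,"z":3,"yaw":0},{"claw":0,"x":0,"y":0,"z":5.7,"yaw":0},{"claw":0,"x":0,"y":0,"z":5.7,"yaw":0},{"claw":0,"x":0.5,"y":0,"z":5.7,"yaw":0},{"claw":0,"x":1.5,"y":0,"z":5.7,"yaw":0},{"claw":0,"x":2.5,"y":0,"z":5.5,"yaw":0},{"claw":0,"x":3.5,"y":0,"z":5.2,"yaw":0},{"claw":0,"x":4.5,"y":0,"z":4.9,"yaw":0},{"claw":0,"x":5.5,"y":0,"z":4.6,"yaw":0},{"claw":0,"x":6.2,"y":0,"z":4.4,"yaw":0}]'
python3 -m pendant '[{"claw":0,"x":0.7,"y":0,"z":0,"yaw":0},{"claw":0,"x":1.4,"y":0,"z":0,"yaw":0},{"claw":0,"x":1.8,"y":0,"z":0,"yaw":0},{"claw":0,"x":1.8,"y":0,"z":0,"yaw":0},{"claw":0,"x":1.8,"y":0,"z":0,"yaw":0},{"claw":0,"x":1.8,"y":0,"z":0,"yaw":0},{"claw":0,"x":0,"y":0,"z":0,"yaw":0},{"claw":0,"x":-3,"y":0,"z":0,"yaw":0},{"claw":0,"x":-4,"y":0,"z":-4,"yaw":0},{"claw":0,"x":-4,"y":0,"z":-8,"yaw":0}]'
```

```text
time: 6.05
eef_pos: [0.4941, -0.1146, 0.0933]
orientation: [0.992, 0.126, 0.001, 0.0]
force: [1.1, -0.3, 0.0]
finger_gap: 0.0002
grasp_force: 0.0
time: 6.88
eef_pos: [0.4477, -0.1256, 0.1708]
orientation: [0.992, 0.125, -0.004, -0.001]
force: [1.5, -1.0, 0.3]
finger_gap: 0.0002
grasp_force: 0.0
```

```bash
python3 -m pendant '[{"claw":5,"x":0,"y":3,"z":-3,"yaw":0},{"claw":5,"x":0,"y":6,"z":-6,"yaw":0},{"claw":5,"x":0,"y":9,"z":-8,"yaw":0},{"claw":5,"x":0,"y":13,"z":-9,"yaw":0},{"claw":5,"x":0,"y":17,"z":-9,"yaw":0},{"claw":5,"x":0,"y":21,"z":-9,"yaw":0},{"claw":5,"x":0,"y":25,"z":-9,"yaw":0},{"claw":5,"x":0,"y":29,"z":-9,"yaw":0},{"claw":5,"x":0,"y":33,"z":-9,"yaw":0},{"claw":5,"x":0,"y":33,"z":-9,"yaw":0}]'
python3 - <<'E'
from h import *
a=cams.get_image("side")[170:290,200:380];b=cams.get_image("top")[170:290,220:400]
for c in("side","top"):
  for n in("blue_pipette","blue_pipette_handle","blue_pipette_tip"):
    print(c,n,[(round(e["score"],2),e["uv"],e["mask"].sum()) for e in find(c,n)[:2]])
cv2.imwrite("pics/c4.png",cv2.resize(np.hstack([a,b]),None,fx=2.2,fy=2.2,interpolation=cv2.INTER_CUBIC))
E
```

```text
time: 7.72
eef_pos: [0.5332, -0.4536, 0.2591]
orientation: [0.993, 0.122, -0.002, 0.001]
force: [-2.8, -0.0, -0.7]
finger_gap: 0.0502
grasp_force: 0.0
side blue_pipette [(0.82, [277.9, 208.3], np.int64(439))]
side blue_pipette_handle [(0.83, [273.3, 203.5], np.int64(396))]
side blue_pipette_tip [(0.68, [279.2, 206.4], np.int64(320)), (0.21, [168.6, 220.8], np.int64(1280))]
top blue_pipette [(0.84, [282.0, 209.5], np.int64(339)), (0.56, [141.1, 223.5], np.int64(504))]
top blue_pipette_handle [(0.65, [280.6, 211.0], np.int64(352))]
top blue_pipette_tip [(0.81, [282.4, 210.5], np.int64(355)), (0.7, [138.8, 221.1], np.int64(482))]
```

View pics/c4.png

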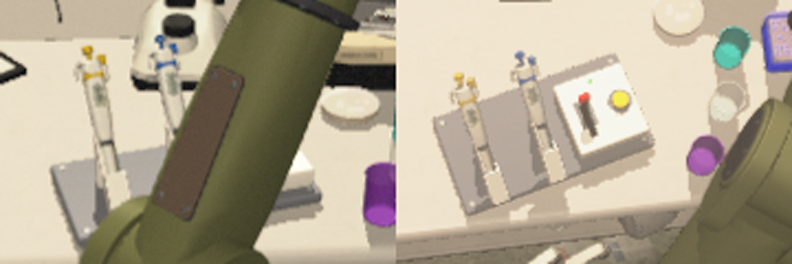

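Run:
```python
from h import *
p=[.4975,-.0366,.2519]
def tri(a,b):
    A=[];B=[]
    for c,uv in(("top",a),("side",b)):
        o,d=ray(c,uv);d/=np.linalg.norm(d);M=np.eye(3)-np.outer(d,d);A.append(M);B.append(M@o)
    x,r,_,_=np.linalg.lstsq(np.vstack(A),np.hstack(B),rcond=None);return x,r
def loc(x): return R.from_euler("z",-p[2]).apply(x-[p[0],p[1],0])
pts={}
for c in("top","side"):
    hsv=cv2.cvtColor(cams.get_image(c),cv2.COLOR_BGR2HSV)
    for nm,lo,hi,box in(("blue",(100,90,40),(125,255,255),{"top":(268,190,292,212),"side":(262,182,284,205)}),("yel",(18,110,80),(32,255,255),{"top":(243,200,262,220),"side":(230,186,252,210)})):
        m=cv2.inRange(hsv,lo,hi);x0,y0,x1,y1=box[c];k=np.zeros_like(m);k[y0:y1,x0:x1]=m[y0:y1,x0:x1]
        n,l,st,ce=cv2.connectedComponentsWithStats(k,connectivity=8)
        for i in range(1,n):
            if st[i,4]>3: print(c,nm,ce[i].round(1),st[i])
for nm,a,b in(("blueband",c2p([262,158]),(275,198.5)),("yelband",c2p([140,203]),(243.2,203)),("blueknob",c2p([247,112]),(272.3,188.5))):
    x,r=tri(a,b);print(nm,x.round(4),loc(x).round(4),r)
```

```text
top yel [248.2 205.1] [247 203   3   6  13]
top yel [253.7 207.2] [252 206   4   4  10]
top yel [251.8 215.6] [248 214   8   4  13]
side blue [272.4 187.9] [271 186   3   6  11]
side blue [278.2 191.1] [277 190   3   4   9]
side blue [272.8 199.2] [272 199   3   2   4]
side yel [239.4 192.8] [237 191   5   6  18]
side yel [245.8 196.2] [244 195   4   4  13]
side yel [241.8 203.8] [238 202   9   5  20]
blueband [ 0.5389 -0.0149  0.1758] [0.0456 0.0107 0.1758] [1.46233882e-06]
yelband [0.5127 0.0804 0.1789] [0.0438 0.1095 0.1789] [4.44983304e-06]
blueknob [ 0.5725 -0.0078  0.1912] [0.0798 0.0092 0.1912] [1.79492131e-07]
```

Lever is up again (red tip (306,213) in top, green lamp visible). Triangulated blue band is at stand (0.046, 0.011, 0.176), matching the holster at y +10.

```bash
python3 -m pendant '[{"claw":5.5,"x":0,"y":-3,"z":-1,"yaw":0},{"claw":5.5,"x":2,"y":-7,"z":-1,"yaw":0},{"claw":5.5,"x":3,"y":-11,"z":-1,"yaw":0},{"claw":5.5,"x":4,"y":-15,"z":-1,"yaw":0},{"claw":5.5,"x":5,"y":-19,"z":-1,"yaw":0},{"claw":5.5,"x":6,"y":-23,"z":-1,"yaw":0},{"claw":5.5,"x":8,"y":-27,"z":-1,"yaw":0},{"claw":5.5,"x":10,"y":-31,"z":-1,"yaw":0},{"claw":5.5,"x":11,"y":-34,"z":-1,"yaw":0},{"claw":5.5,"x":11.8,"y":-37,"z":-1,"yaw":0}]'
cat >> h.py <<'E'
def tcp():
    s=ctrl.observe();q=R.from_quat(s["orientation"]);T=q.as_matrix()
    yaw=np.degrees(np.arctan2(T[1,0],T[0,0]))
    l=R.from_euler("z",-.2519).apply(s["eef_pos"]-[.4975,-.0366,0])
    print("local",l.round(4),"yaw",yaw.round(2),"tilt",T[:,2].round(3),"t",s["time"],"F",s["force"].round(1),"gap",s["finger_gap"].round(4),"g",s["grasp_force"])
    return s
def todo(target):  # local target -> tool shift cm
    s=tcp();w=R.from_euler("z",.2519).apply(target)+[.4975,-.0366,0]
    print("shift cm",(R.from_quat(s["orientation"]).inv().apply(w-s["eef_pos"])*100).round(2))
E
python3 -c "
from h import *
todo([.0485,.0107,.23])"
```

```text
time: 9.05
eef_pos: [0.5575, -0.0528, 0.2726]
orientation: [0.992, 0.127, 0.001, -0.0]
force: [0.9, 1.2, -0.5]
finger_gap: 0.0552
grasp_force: 0.0Traceback (most recent call last):
  File "<string>", line 3, in <module>
    todo([.0485,.0107,.23])
    ~~~~^^^^^^^^^^^^^^^^^^^
  File "h.py", line 23, in todo
    s=tcp();w=R.from_euler("z",.2519).apply(target)+[.4975,-.0366,0]
  File "h.py", line 20, in tcp
    print("local",l.round(4),"yaw",yaw.round(2),"tilt",T[:,2].round(3),"t",s["time"],"F",s["force"].round(1),"gap",s["finger_gap"].round(4),"g",s["grasp_force"])
                                                                                                                   ^^^^^^^^^^^^^^^^^^^^^
AttributeError: 'float' object has no attribute 'round'
```

```bash
sed -i 's/s\["finger_gap"\].round(4)/s["finger_gap"]/' h.py
python3 -m pendant '[{"claw":5.5,"x":-0.6,"y":-2,"z":0,"yaw":0},{"claw":5.5,"x":-0.6,"y":-4.1,"z":0,"yaw":0},{"claw":5.5,"x":-0.6,"y":-4.1,"z":0,"yaw":0},{"claw":5.5,"x":-0.6,"y":-4.1,"z":1,"yaw":0},{"claw":5.5,"x":-0.6,"y":-4.1,"z":2,"yaw":0},{"claw":5.5,"x":-0.6,"y":-4.1,"z":3,"yaw":0},{"claw":5.5,"x":-0.6,"y":-4.1,"z":4,"yaw":0},{"claw":5.5,"x":-0.6,"y":-4.1,"z":4,"yaw":0},{"claw":5.5,"x":-0.6,"y":-4.1,"z":4,"yaw":0},{"claw":5.5,"x":-0.6,"y":-4.1,"z":4,"yaw":0}]'
python3 - <<'E'
from h import *
todo([.0485,.0107,.138])
a=cams.get_image("side")[130:280,190:370];b=cams.get_image("top")[150:300,200:380]
cv2.imwrite("pics/c5.png",cv2.resize(np.hstack([a,b]),None,fx=2.2,fy=2.2,interpolation=cv2.INTER_CUBIC))
E
```

```text
time: 9.88
eef_pos: [0.5414, -0.0191, 0.2319]
orientation: [0.992, 0.125, -0.0, -0.0]
force: [1.2, -1.0, 0.2]
finger_gap: 0.0548
grasp_force: 0.0
local [0.0468 0.006  0.2319] yaw 14.42 tilt [-0.  0. -1.] t 9.8833 F [ 1.2 -1.   0.2] gap 0.054800364781539476 g 0.0
shift cm [ 0.17 -0.47  9.39]
```

View pics/c5.png

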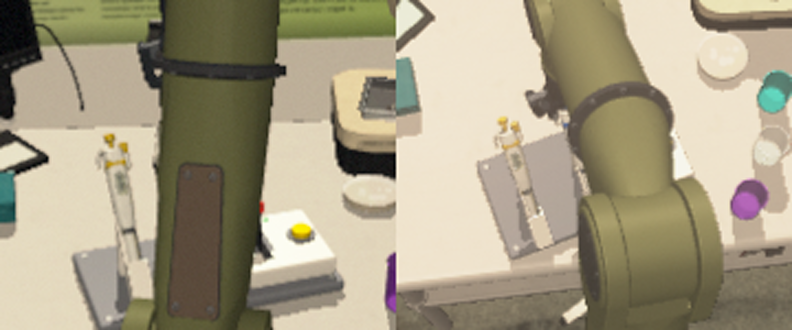

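The arm hides the blue pipette in both views; the lever's up (red tip in the side crop at (262,207)). Descending by geometry, with 13 mm margin each side.

```bash
python3 -m pendant '[{"claw":5.5,"x":0.2,"y":-0.5,"z":1,"yaw":0},{"claw":5.5,"x":0.2,"y":-0.5,"z":2.5,"yaw":0},{"claw":5.5,"x":0.2,"y":-0.5,"z":4,"yaw":0},{"claw":5.5,"x":0.2,"y":-0.5,"z":5.5,"yaw":0},{"claw":5.5,"x":0.2,"y":-0.5,"z":7,"yaw":0},{"claw":5.5,"x":0.2,"y":-0.5,"z":8.3,"yaw":0},{"claw":5.5,"x":0.2,"y":-0.5,"z":9.4,"yaw":0},{"claw":5.5,"x":0.2,"y":-0.5,"z":9.4,"yaw":0},{"claw":5.5,"x":0.2,"y":-0.5,"z":9.4,"yaw":0},{"claw":5.5,"x":0.2,"y":-0.5,"z":9.4,"yaw":0}]'
python3 -c "
from h import *
todo([.0485,.0107,.138])"
```

```text
time: 10.82
eef_pos: [0.5423, -0.0131, 0.1384]
orientation: [0.992, 0.126, 0.0, -0.0]
force: [-0.1, -0.1, 0.8]
finger_gap: 0.0551
grasp_force: 0.0
local [0.0492 0.0116 0.1384] yaw 14.47 tilt [ 0.001  0.    -1.   ] t 10.8167 F [-0.1 -0.1  0.8] gap 0.0551094927464535 g 0.0
shift cm [-0.07  0.09  0.04]
```

Close.

```bash
python3 -m pendant '[{"claw":4,"x":0,"y":0,"z":0,"yaw":0},{"claw":3.2,"x":0,"y":0,"z":0,"yaw":0},{"claw":2.5,"x":0,"y":0,"z":0,"yaw":0},{"claw":1.5,"x":0,"y":0,"z":0,"yaw":0},{"claw":1,"x":0,"y":0,"z":0,"yaw":0},{"claw":1,"x":0,"y":0,"z":0,"yaw":0},{"claw":1,"x":0,"y":0,"z":0,"yaw":0},{"claw":1,"x":0,"y":0,"z":0,"yaw":0},{"claw":1,"x":0,"y":0,"z":0,"yaw":0},{"claw":1,"x":0,"y":0,"z":0,"yaw":0}]'
python3 -c "
from h import *
print(ctrl.observe()['moment']);todo([.0485,.0107,.138])"
```

```text
time: 11.65
eef_pos: [0.5424, -0.0135, 0.1387]
orientation: [0.992, 0.126, 0.001, 0.0]
force: [0.3, -1.1, 5.2]
finger_gap: 0.027
grasp_force: 59.0
[-0.08506498  0.13501522  0.11993632]
local [0.0492 0.0112 0.1387] yaw 14.45 tilt [ 0.001 -0.    -1.   ] t 11.65 F [ 0.3 -1.1  5.2] gap 0.02697995102451923 g 58.99876997471438
shift cm [-0.08  0.05  0.07]
```

```bash
python3 -m pendant '[{"claw":1,"x":0.4,"y":0,"z":-0.4,"yaw":0},{"claw":1,"x":0.9,"y":0,"z":-0.9,"yaw":0},{"claw":1,"x":1.5,"y":0,"z":-1.5,"yaw":0},{"claw":1,"x":2.2,"y":0,"z":-2.2,"yaw":0},{"claw":1,"x":2.9,"y":0,"z":-2.9,"yaw":0},{"claw":1,"x":3.6,"y":0,"z":-3.6,"yaw":0},{"claw":1,"x":4.3,"y":0,"z":-4.3,"yaw":0},{"claw":1,"x":5,"y":0,"z":-5,"yaw":0},{"claw":1,"x":5.6,"y":0,"z":-5.6,"yaw":0},{"claw":1,"x":5.6,"y":0,"z":-5.6,"yaw":0}]'
python3 -c "
from h import *
tcp()"
```

```text
time: 12.48
eef_pos: [0.5982, 0.0013, 0.1954]
orientation: [0.992, 0.126, 0.002, -0.0]
force: [0.7, -0.5, -0.6]
finger_gap: 0.0263
grasp_force: 59.0
local [0.1069 0.0116 0.1954] yaw 14.48 tilt [ 0.003  0.001 -1.   ] t 12.4833 F [ 0.7 -0.5 -0.6] gap 0.026282544195474253 g 59.01267774403095
```

```bash
python3 -m pendant '[{"claw":1,"x":1,"y":0,"z":-1,"yaw":0},{"claw":1,"x":2,"y":0,"z":-2,"yaw":0},{"claw":1,"x":3,"y":0,"z":-3.5,"yaw":0},{"claw":1,"x":3.5,"y":0,"z":-5,"yaw":0},{"claw":1,"x":4,"y":0,"z":-7,"yaw":0},{"claw":1,"x":4,"y":1,"z":-8,"yaw":0},{"claw":1,"x":4,"y":2,"z":-8,"yaw":0},{"claw":1,"x":4,"y":2,"z":-8,"yaw":0},{"claw":1,"x":4,"y":2,"z":-8,"yaw":0},{"claw":1,"x":4,"y":2,"z":-8,"yaw":0}]'
python3 - <<'E'
from h import *
tcp()
a=cams.get_image("side")[110:290,190:370];b=cams.get_image("top")[120:300,200:380]
for c in("side","top"):
    print(proj(c,ctrl.observe()["eef_pos"]))
    for n in("blue_pipette","blue_pipette_tip"):
        for e in find(c,n)[:2]:
            ys,xs=np.where(e["mask"]);print(c,n,round(e["score"],2),e["uv"],len(xs),xs.min(),xs.max(),ys.min(),ys.max())
cv2.imwrite("pics/c6.png",cv2.resize(np.hstack([a,b]),None,fx=2.2,fy=2.2,interpolation=cv2.INTER_CUBIC))
E
```

```text
time: 13.32
eef_pos: [0.639, -0.0088, 0.2726]
orientation: [0.992, 0.126, -0.001, -0.0]
force: [-0.3, 0.3, -1.0]
finger_gap: 0.0267
grasp_force: 59.0
local [ 0.144  -0.0084  0.2726] yaw 14.44 tilt [-0.002  0.    -1.   ] t 13.3167 F [-0.3  0.3 -1. ] gap 0.026728363395603413 g 59.04980664141476
[[271.40681551 153.98619056]]
[[273.05139014 167.30090639]]
top blue_pipette 0.26 [262.4, 240.0] 1534 237 323 195 267
```

View pics/c6.png

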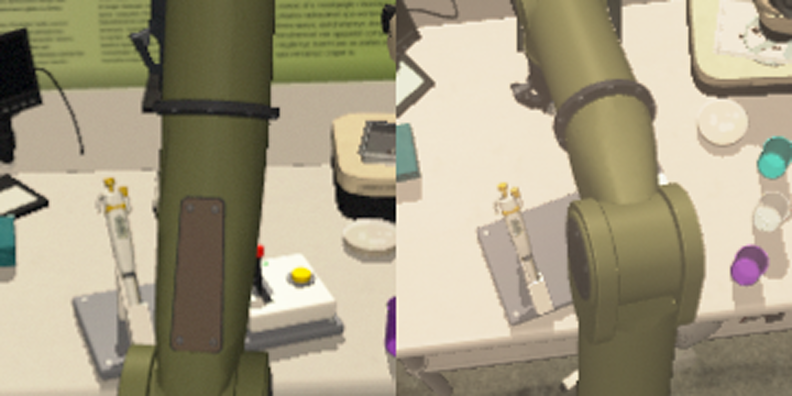

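Blue pipette still hidden behind the arm; yellow one undisturbed, lever up. Check the microscope's clearance behind the stand.

Run:
```python
from h import *
for n,uv,z in(("base front",(280,167),0),("base L",(262,165),0),("base R",(297,165),0),("stage",(278,143),.1),("eyepiece top",(278,90),.3),("pcb stand",(200,165),0)):
    print(n,at("top",uv,z).round(3))
print("side eyepiece at x=.85",[ (lambda o,d:(o+d*(.85-o[0])/d[0]).round(3))(*ray("side",uv)) for uv in((278,104),(255,155),(305,155))])
s=ctrl.observe();print(s["moment"],s["force"])
```

```text
base front [ 0.759 -0.043  0.   ]
base L [0.776 0.027 0.   ]
base R [ 0.759 -0.111  0.   ]
stage [ 0.814 -0.043  0.1  ]
eyepiece top [ 0.912 -0.057  0.3  ]
pcb stand [0.805 0.27  0.   ]
side eyepiece at x=.85 [array([ 0.85 , -0.038,  0.354]), array([0.85 , 0.042, 0.173]), array([ 0.85 , -0.13 ,  0.168])]
[ 0.02728521 -0.05062307  0.01251086] [-0.8142305  -0.27249615 -0.99206032]
```

Microscope leaves little room behind; instead I'll use the housing's right side wall (stand y −165) to turn the pipette upright, after yawing 90°.

```bash
python3 -m pendant '[{"claw":1,"x":0,"y":2,"z":-0.5,"yaw":0},{"claw":1,"x":0,"y":5,"z":-1,"yaw":0},{"claw":1,"x":0,"y":9,"z":-1.5,"yaw":0},{"claw":1,"x":-1,"y":13,"z":-1.5,"yaw":0},{"claw":1,"x":-2,"y":17,"z":-1.5,"yaw":0},{"claw":1,"x":-4,"y":21,"z":-1.5,"yaw":7},{"claw":1,"x":-6,"y":24,"z":-1.5,"yaw":14},{"claw":1,"x":-9,"y":27,"z":-1.5,"yaw":21},{"claw":1,"x":-12,"y":29,"z":-1.5,"yaw":28},{"claw":1,"x":-14,"y":30,"z":-1.5,"yaw":35}]'
python3 -m pendant '[{"claw":1,"x":0,"y":0,"z":0,"yaw":6},{"claw":1,"x":0,"y":0,"z":0,"yaw":12},{"claw":1,"x":0,"y":0,"z":0,"yaw":18},{"claw":1,"x":0,"y":0,"z":0,"yaw":24},{"claw":1,"x":0,"y":0,"z":0,"yaw":30},{"claw":1,"x":0,"y":0,"z":0,"yaw":36},{"claw":1,"x":0,"y":0,"z":0,"yaw":42},{"claw":1,"x":0,"y":0,"z":0,"yaw":48},{"claw":1,"x":0,"y":0,"z":0,"yaw":54},{"claw":1,"x":0,"y":0,"z":0,"yaw":58}]'
python3 - <<'E'
from h import *
tcp();s=ctrl.observe();print(s["joint_pos"].round(2))
a=cams.get_image("side")[110:290,270:450];b=cams.get_image("top")[120:300,240:420]
for c in("side","top"):
    print(proj(c,s["eef_pos"]))
    for n in("blue_pipette",):
        for e in find(c,n)[:2]:
            ys,xs=np.where(e["mask"]);print(c,n,round(e["score"],2),e["uv"],len(xs),xs.min(),xs.max(),ys.min(),ys.max())
cv2.imwrite("pics/c7.png",cv2.resize(np.hstack([a,b]),None,fx=2.2,fy=2.2,interpolation=cv2.INTER_CUBIC))
E
```

```text
time: 14.45
eef_pos: [0.5759, -0.3396, 0.2885]
orientation: [0.983, -0.184, -0.001, 0.001]
force: [-0.9, -0.9, -0.9]
finger_gap: 0.0265
grasp_force: 62.0
time: 15.28
eef_pos: [0.5793, -0.334, 0.2889]
orientation: [0.773, -0.635, -0.0, -0.0]
force: [0.1, 0.0, -0.7]
finger_gap: 0.027
grasp_force: 62.0
local [ 0.0051 -0.3084  0.2889] yaw -78.84 tilt [-0.  0. -1.] t 15.2833 F [ 0.1  0.  -0.7] gap 0.026958444753741026 g 61.97610193477885
[ 0.42  0.54  0.12  1.27 -0.07  1.33 -2.41]
[[383.14796824 154.92538811]]
side blue_pipette 0.87 [368.4, 165.1] 334 341 381 146 192
[[374.96838624 171.31518226]]
```

View pics/c7.png

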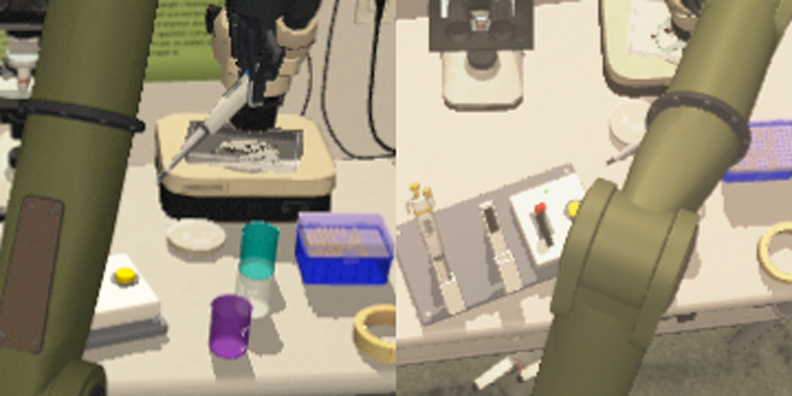

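Side crop shows the pipette gripped at 45°, tip at full-image (343,191), pointing to the stand; in top view the tip is at (336,194). Triangulate the tip.

```bash
cat >> h.py <<'E'
def tri(a,b):
    A=[];B=[]
    for c,uv in(("top",a),("side",b)):
        o,d=ray(c,uv);d/=np.linalg.norm(d);M=np.eye(3)-np.outer(d,d);A.append(M);B.append(M@o)
    x,r,_,_=np.linalg.lstsq(np.vstack(A),np.hstack(B),rcond=None);return x,r
def loc(x): return R.from_euler("z",-.2519).apply(x-[.4975,-.0366,0])
E
python3 - <<'E'
from h import *
x,r=tri((336.4,194),(342.7,191.2));print(x,loc(x),r)
s=ctrl.observe();print(R.from_quat(s["orientation"]).inv().apply(x-s["eef_pos"]))
E
```

```text
[ 0.5536231  -0.21558124  0.18554911] [ 0.00974181 -0.18732108  0.18554911] [3.95389894e-07]
[-0.12116531  0.00122249  0.10335374]
```

```bash
python3 -m pendant '[{"claw":1,"x":0,"y":0,"z":2,"yaw":-3},{"claw":1,"x":0,"y":0,"z":4.5,"yaw":-3},{"claw":1,"x":0,"y":0,"z":7,"yaw":-3},{"claw":1,"x":0,"y":0,"z":9.5,"yaw":-3},{"claw":1,"x":0,"y":0,"z":12,"yaw":-3},{"claw":1,"x":0,"y":0,"z":14,"yaw":-3},{"claw":1,"x":0,"y":0,"z":15.2,"yaw":-3},{"claw":1,"x":0,"y":0,"z":15.2,"yaw":-3},{"claw":1,"x":0,"y":0,"z":15.2,"yaw":-3},{"claw":1,"x":0,"y":0,"z":15.2,"yaw":-3}]'
python3 - <<'E'
from h import *
s=tcp();x=s["eef_pos"]+R.from_quat(s["orientation"]).apply([-.121,.001,.1034]);print("tip",loc(x))
E
```

```text
time: 16.32
eef_pos: [0.5798, -0.3347, 0.1381]
orientation: [0.791, -0.612, 0.001, -0.0]
force: [0.7, -0.2, -0.3]
finger_gap: 0.0267
grasp_force: 62.0
local [ 0.0054 -0.3092  0.1381] yaw -75.49 tilt [ 0.002 -0.001 -1.   ] t 16.3167 F [ 0.7 -0.2 -0.3] gap 0.026666094872162573 g 61.960407562692126
tip [ 0.00434529 -0.18831082  0.03459363]
```

```bash
python3 -m pendant '[{"claw":1,"x":-0.8,"y":0,"z":0.4,"yaw":0},{"claw":1,"x":-1.6,"y":0,"z":0.4,"yaw":0},{"claw":1,"x":-2.1,"y":0,"z":0.3,"yaw":0},{"claw":1,"x":-3,"y":0,"z":-0.5,"yaw":0},{"claw":1,"x":-4,"y":0,"z":-1.25,"yaw":0},{"claw":1,"x":-5,"y":0,"z":-1.9,"yaw":0},{"claw":1,"x":-6,"y":0,"z":-2.5,"yaw":0},{"claw":1,"x":-7,"y":0,"z":-3,"yaw":0},{"claw":1,"x":-8,"y":0,"z":-3.4,"yaw":0},{"claw":1,"x":-8,"y":0,"z":-3.4,"yaw":0}]'
python3 - <<'E'
from h import *
tcp()
a=cams.get_image("side")[160:310,290:440]
cv2.imwrite("pics/c8.png",cv2.resize(a,None,fx=3.5,fy=3.5,interpolation=cv2.INTER_CUBIC))
E
```

```text
time: 17.15
eef_pos: [0.5594, -0.2543, 0.1723]
orientation: [0.791, -0.612, 0.0, -0.001]
force: [0.7, -3.5, 0.8]
finger_gap: 0.0264
grasp_force: 59.1
local [ 0.0057 -0.2262  0.1723] yaw -75.4 tilt [ 0.001  0.001 -1.   ] t 17.15 F [ 0.7 -3.5  0.8] gap 0.02643418816906816 g 59.13258036598563
```

View pics/c8.png

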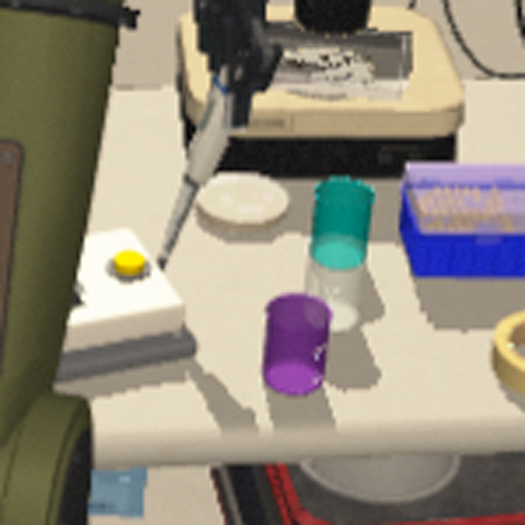

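Tip rests against the housing wall at crop (165,265) and the pipette has turned to about 22° lean. Continuing.

```bash
python3 -m pendant '[{"claw":1,"x":-0.9,"y":0,"z":-0.3,"yaw":0},{"claw":1,"x":-1.8,"y":0,"z":-0.6,"yaw":0},{"claw":1,"x":-2.7,"y":0,"z":-0.8,"yaw":0},{"claw":1,"x":-3.6,"y":0,"z":-1,"yaw":0},{"claw":1,"x":-4.5,"y":0,"z":-1.1,"yaw":0},{"claw":1,"x":-5.4,"y":0,"z":-1.2,"yaw":0},{"claw":1,"x":-6.1,"y":0,"z":-1.2,"yaw":0},{"claw":1,"x":-6.6,"y":0,"z":-1.2,"yaw":0},{"claw":1,"x":-6.6,"y":0,"z":-1.2,"yaw":0},{"claw":1,"x":-6.6,"y":0,"z":-1.2,"yaw":0}]'
python3 - <<'E'
from h import *
tcp()
for c in("side","top"):
    for e in find(c,"blue_pipette")[:1]:
        ys,xs=np.where(e["mask"]);print(c,round(e["score"],2),e["uv"],len(xs),xs.min(),xs.max(),ys.min(),ys.max())
        if c=="side":
            for v in range(ys.min(),ys.max()+1,8):print(v,xs[ys==v].mean().round(1) if (ys==v).any() else None)
E
```

```text
time: 18.03
eef_pos: [0.5426, -0.1924, 0.183]
orientation: [0.791, -0.612, -0.0, -0.0]
force: [-0.6, -0.4, -0.6]
finger_gap: 0.0266
grasp_force: 59.3
local [ 0.0048 -0.1621  0.183 ] yaw -75.52 tilt [-0.     0.001 -1.   ] t 18.0333 F [-0.6 -0.4 -0.6] gap 0.026570992651227417 g 59.26277353428304
side 0.6 [347.9, 207.8] 313 334 354 181 236
181 352.5
189 351.0
197 350.0
205 348.0
213 344.5
221 341.0
229 337.5
```

Run:
```python
from h import *
s=ctrl.observe();g=s["eef_pos"]
for dz in(.02,-.05,-.1,-.15):print(proj("side",g+[0,0,dz]).round(1))
o,d=ray("side",(334.5,236));n=R.from_euler("z",.2519).apply([1,0,0]);t=((g-o)@n)/(d@n);print("tip on plane",o+d*t,loc(o+d*t))
a=np.hstack([cams.get_image("side")[160:300,280:420],cams.get_image("top")[130:270,260:400]])
cv2.imwrite("pics/c9.png",cv2.resize(a,None,fx=2.8,fy=2.8,interpolation=cv2.INTER_CUBIC))
```

```text
[[335.7 188. ]]
[[334.6 208.5]]
[[333.9 222.7]]
[[333.1 236.3]]
tip on plane [ 0.54379152 -0.19706562  0.03332281] [ 0.00483542 -0.16693932  0.03332281]
```

View pics/c9.png

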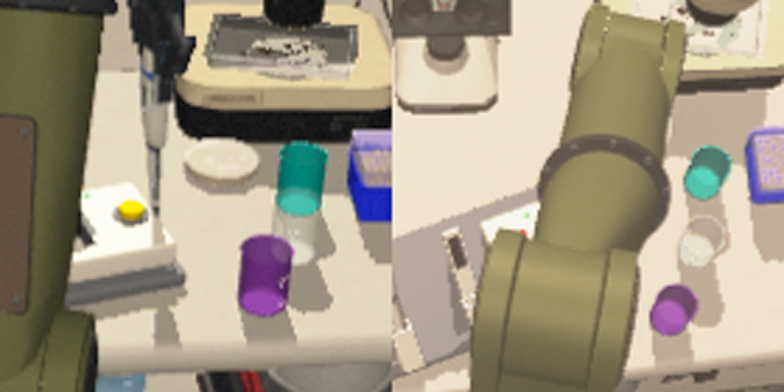

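Now upright in the side crop: top at (148,75), tip at (155,210), only a few degrees off; the earlier mask was of the previous picture. Lift.

```bash
python3 -m pendant '[{"claw":1,"x":0.3,"y":0,"z":-1,"yaw":0},{"claw":1,"x":0.6,"y":0,"z":-2.5,"yaw":0},{"claw":1,"x":0.8,"y":0,"z":-4,"yaw":0},{"claw":1,"x":1,"y":0,"z":-6,"yaw":0},{"claw":1,"x":1,"y":0,"z":-8,"yaw":0},{"claw":1,"x":1,"y":0,"z":-10,"yaw":0},{"claw":1,"x":3,"y":0.5,"z":-10.5,"yaw":0},{"claw":1,"x":5,"y":1.5,"z":-10.5,"yaw":0},{"claw":1,"x":7,"y":2.5,"z":-10.5,"yaw":0},{"claw":1,"x":7,"y":2.5,"z":-10.5,"yaw":0}]'
python3 - <<'E'
from h import *
s=tcp();im=cams.get_image("side");cams.get_image("top")
print(s["eef_pos"])
print("beaker base side",at("side",(385,252),0))
for c in("side","top"):
    for e in find(c,"beaker")[:3]:
        ys,xs=np.where(e["mask"]);print(c,round(e["score"],2),e["uv"],xs.min(),xs.max(),ys.min(),ys.max(),at(c,e["uv"],.035).round(3))
e=find("side","blue_pipette")[0];ys,xs=np.where(e["mask"]);print(e["score"],len(xs))
for v in range(ys.min(),ys.max()+1,5):
    if (ys==v).any():print(v,xs[ys==v].mean().round(1),end="; ")
g=s["eef_pos"];print("\n",[proj("side",g+[0,0,z]).round(1).tolist() for z in(.02,-.05,-.1,-.15)])
E
```

```text
time: 19.07
eef_pos: [0.5339, -0.2718, 0.2878]
orientation: [0.789, -0.615, -0.0, 0.001]
force: [-1.3, -0.6, -1.2]
finger_gap: 0.0265
grasp_force: 59.3
local [-0.0234 -0.2369  0.2878] yaw -75.88 tilt [-0.002 -0.002 -1.   ] t 19.0667 F [-1.3 -0.6 -1.2] gap 0.026542814664635348 g 59.30602409876883
[ 0.53386101 -0.27181988  0.28775972]
beaker base side [ 4.95853754e-01 -3.48473659e-01 -1.11022302e-16]
side 0.76 [390.7, 238.6] 377 395 228 254 [ 0.516 -0.367  0.035]
side 0.67 [373.6, 255.9] 365 384 244 272 [ 0.43  -0.297  0.035]
side 0.66 [388.9, 220.8] 379 396 212 228 [ 0.619 -0.385  0.035]
top 0.46 [373.3, 219.4] 371 378 215 223 [ 0.491 -0.361  0.035]
top 0.45 [369.1, 238.7] 363 369 233 244 [ 0.42  -0.332  0.035]
0.58 334
145 362.5; 150 362.5; 155 361.5; 160 361.5; 165 361.0; 170 363.5; 175 364.0; 180 364.0; 185 363.0; 190 363.0; 195 363.0; 200 363.0; 205 363.0; 
 [[[365.5, 156.2]], [[363.7, 178.1]], [[362.5, 193.2]], [[361.3, 207.9]]]
```

```bash
python3 -m pendant '[{"claw":1,"x":1.5,"y":1.2,"z":0,"yaw":0},{"claw":1,"x":3,"y":2.4,"z":0,"yaw":0},{"claw":1,"x":4.5,"y":3.6,"z":0,"yaw":0},{"claw":1,"x":5.8,"y":4.4,"z":0,"yaw":0},{"claw":1,"x":6.5,"y":4.9,"z":0,"yaw":0},{"claw":1,"x":6.5,"y":4.9,"z":0.7,"yaw":0},{"claw":1,"x":6.5,"y":4.9,"z":1.4,"yaw":0},{"claw":1,"x":6.5,"y":4.9,"z":2,"yaw":0},{"claw":1,"x":6.5,"y":4.9,"z":2,"yaw":0},{"claw":1,"x":6.5,"y":4.9,"z":2,"yaw":0}]'
python3 - <<'E'
from h import *
s=tcp();im=cams.get_image("side");t=cams.get_image("top");g=s["eef_pos"];print(g)
e=find("side","blue_pipette")[0];ys,xs=np.where(e["mask"]);print(e["score"],ys.max(),[(v,xs[ys==v].mean().round(1)) for v in range(ys.min(),ys.max()+1,6) if (ys==v).any()])
v=ys.max();u=xs[ys>=v-1].mean();o,d=ray("side",(u,v));n=R.from_quat(s["orientation"]).as_matrix()[:,1];q=o+d*(((g-o)@n)/(d@n));print("tip",q)
print([proj("side",g+[0,0,z]).round(1).tolist() for z in(.02,-.05,-.1,-.15)])
e=find("side","beaker");print([(round(k["score"],2),k["uv"]) for k in e[:3]])
th=np.linspace(0,6.28,60)
for z,r in((.07,.0275),(0,.0275)):
    P=proj("side",np.c_[.502+r*np.cos(th),-.351+r*np.sin(th),0*th+z])
    im2=im if z else im
    ov=cv2.resize(im,None,fx=4,fy=4,interpolation=cv2.INTER_CUBIC) if z else ov
    cv2.polylines(ov,[np.int32(P*4+1.5)],True,(0,0,255),1)
cv2.imwrite("pics/c10.png",ov[4*140:4*285,4*320:4*460])
E
```

```text
time: 20.15
eef_pos: [0.5051, -0.3407, 0.2672]
orientation: [0.791, -0.612, -0.001, -0.0]
force: [0.1, 0.5, 0.3]
finger_gap: 0.0264
grasp_force: 59.3
local [-0.0684 -0.2964  0.2672] yaw -75.44 tilt [-0.001  0.001 -1.   ] t 20.15 F [0.1 0.5 0.3] gap 0.02635028270879734 g 59.27385734394193
[ 0.50513817 -0.3407151   0.26723032]
0.75 220 [(155, np.float64(388.0)), (161, np.float64(388.0)), (167, np.float64(387.5)), (173, np.float64(387.0)), (179, np.float64(389.0)), (185, np.float64(388.5)), (191, np.float64(389.0)), (197, np.float64(388.0)), (203, np.float64(387.5)), (209, np.float64(387.5)), (215, np.float64(387.0))]
tip [ 0.5065271  -0.34644991  0.10919536]
[[[391.0, 166.6]], [[388.7, 188.4]], [[387.1, 203.5]], [[385.5, 218.0]]]
[(0.74, [157.6, 253.6]), (0.7, [388.1, 235.8]), (0.6, [372.2, 257.3])]
```

View pics/c10.png

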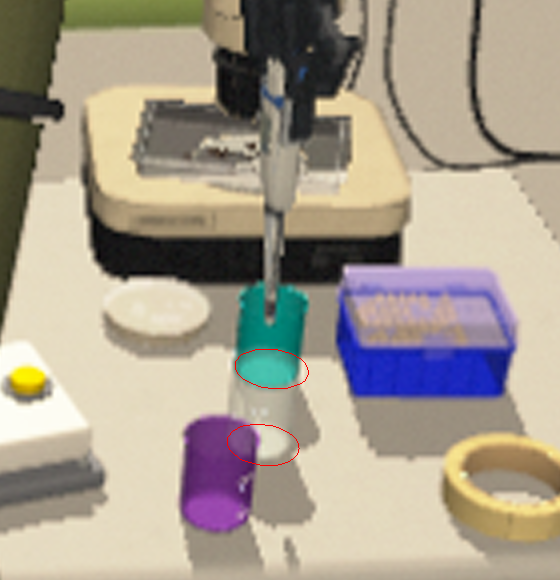

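Pipette upright, tip at crop (270,318), centred over the drawn beaker rim (272,369); the tip estimate is 6 mm from the beaker's axis, z 0.109. Let it settle, then hand in.

```bash
python3 -m pendant '[{"claw":1,"x":0.4,"y":0.4,"z":0,"yaw":0},{"claw":1,"x":0.4,"y":0.4,"z":0,"yaw":0},{"claw":1,"x":0.4,"y":0.4,"z":0,"yaw":0},{"claw":1,"x":0.4,"y":0.4,"z":0,"yaw":0},{"claw":1,"x":0.4,"y":0.4,"z":0,"yaw":0},{"claw":1,"x":0.4,"y":0.4,"z":0,"yaw":0},{"claw":1,"x":0.4,"y":0.4,"z":0,"yaw":0},{"claw":1,"x":0.4,"y":0.4,"z":0,"yaw":0},{"claw":1,"x":0.4,"y":0.4,"z":0,"yaw":0},{"claw":1,"x":0.4,"y":0.4,"z":0,"yaw":0}]'
python3 -c "
from bench import ctrl
print(ctrl.close_job())"
```

```text
time: 21.18
eef_pos: [0.5019, -0.347, 0.268]
orientation: [0.79, -0.613, -0.0, -0.0]
force: [-0.1, -0.4, 0.6]
finger_gap: 0.0263
grasp_force: 59.3
the job is handed in; nothing more can be done
None
```

I tested the safety switch (button pressed, lever dropped and lifted back up), then drew the blue pipette and handed the job in at 21 s. It was held about upright, its tip an estimated 4 cm above the beaker rim and within about 1 cm of its axis; the hand-in gave no verdict, and the lever's drop was hidden from the cameras.

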